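# Check three cast bars with the metal tester's probe

### The arm

A 6-joint arm with a two-finger parallel gripper is mounted at the origin on the work surface. World frame = base frame: x ahead of the robot, y to its left, z up, the work surface at z = 0. Lengths are in mm, angles in rad, forces in N, time in s.
With the tool pointing down it reaches from about 275 to 1000 mm from the base axis. Payload 8.4 kg.
Tool frame: the origin (TCP) lies midway between the tips of the shut fingers; the grasp point (between the pads) lies 19 mm behind it; z points along the fingers, y is the line along which they close (so a half turn about z gives the same grasp; the last joint's range is limited). The gripper opens to 85 mm and grips with 20 to 120 N. Pads are 22 mm wide; open, the fingers measure 114 mm over their backs; the gripper's body (76 mm by 85 mm) begins 54 mm behind the grasp point. The pads swing forward as they close: fully open they stand 13 mm farther back than shut.
Start: joints at [1.176, 0.353, 1.633, -0, 1.155, -0.002], TCP at [239.234, 577.404, 231.281] pointing down, gripper open.
Joint ranges: [-2.63, 2.63], [-0.92, 2.1], [0.06, 2.66], [-1.3, 4.44], [0, 2.69], [-3.02, 3.02]. Speed limits (rad/s): [2.22, 2.22, 2.79, 3.14, 3.14, 3.14].

### API

Orientations are given as [roll, pitch, yaw] about the fixed x, y, z axes, in that order (R = Rz(yaw) Ry(pitch) Rx(roll)).
In Python, from rig import r, cams gives the robot as it stands. The module is installed in compiled form; this text tells all that it offers.
- The arm moves only by the tool send_rows, never from a script. Its argument "targets" is one flat list of numbers, 7 for each row, row after row: the shift along the tool's x, y, z in m, then the turn, a rotation vector about the tool's x, y, z in rad, then the opening, from -1 (shut) to 1 (fully open). In form: [tx, ty, tz, wx, wy, wz, fingers, tx, ty, tz, wx, wy, wz, fingers, ...]. A call has 1 to 12 rows; each row is the pose to reach, as a shift and turn from the pose commanded when the call began, along the tool's axes at that moment; what a row does not reach only later rows make up. A row lasts 1/12 s, in which the tool goes at most 41.7 mm and 7.16 degrees, less where a joint would pass 70% of its speed; a pose out of reach is approached as far as the arm can. A call with a gripper value outside its range is refused whole. The fingers move at their own pace and stop on an object; "grip_force" is the grip in N (left out, the last holds). Time passes only in rows, so rows that repeat a pose let the fingers close. It gives the time, the measured TCP pose, the force, the opening and the grip force at its end, in the units of the state.
- r.sense(): the state, without advancing time (a new reading comes with each control period).
- cams.grab_frame(name): name is "scene" or "top" or "wrist"; returns a dict with "color" (384x512x3 uint8, blue, green, red), "fx", "fy", "cx", "cy" (pixels), "xyz" and "attitude" of the camera in the world. Camera axes: x right, y down, z forward; pixel columns grow to the right and rows downward; lengths in mm; the calibration is good to about 2 mm. A picture is of the moment at which its call begins. There is no depth.
- r.sign_off(): hands the job in; it is judged then, once.
The state is a dict: "clock": time; "qpos": joint angles; "qvel": joint speeds; "joint_efforts": joint torques, N m; "eef_pos": TCP position; "tcp_rot": TCP orientation; "contact_force": force on the tool from outside, world axes, zero at the start; "wrist_torque": the same for the moment, N m; "opening": opening from 0.0 (shut) to 1.0 (fully open); "grasp_force": force on a finger pad.
Only numpy, scipy, OpenCV 4.12 (cv2) and the standard library are available. Lean on these libraries where they do the work, as an engineer would, in place of code of your own. Each camera call takes 0.05 s, during which the arm holds its last target. There are 200 camera calls.

### The job

Turn the metal tester's selector lever to the green mark. Then take the orange probe out of its fork and, holding it upright, press its sprung tip gently on the blue spot of the copper bar, then the brass bar, then the silver bar, pausing half a second on each. Hang the probe back in its fork and let go, leaving the lever on green; keep the probe off the dark bar, and leave the other things on the bench where they are.

Things in the scene. Friction and masses are not known exactly. Their poses are not given: they have to be found in the camera images.
- tester: Metal tester, a fixed grey console 160 x 180 mm and 50 mm high, with a black display strip along its back edge, topped at 77 mm. Origin under its centre; the lever's pivot is 30 mm behind the centre. Painted stripes on its top, 94 mm from the pivot, at lever angles: red -0.9, yellow -0.4, white 0.05, GREEN 0.5, blue 0.95 rad.
- selector (a joint): Selector lever: a steel pointer arm level over the console's top, on an upright pivot, with an upright black knob. In rad, counter-clockwise from above positive, -1.0 to 1.0; at 0 it points to the console's own -x side (about to the robot), positive swings the knob to the console's -y (robot's right). Green mark: 0.5. Friction about 1.2 N at the knob; it stays where left.
- selector_knob (a point): Middle of the upper part of the lever's black knob, 85 mm above the bench. Knob: 18 mm diameter, its top at 105 mm, its foot at 63 mm above the bench; 62 mm from the pivot axis. The point's axes turn with the lever (x points from the knob to the pivot).
- selector_hinge (a point): Point on the lever's pivot axis, at the knob's height (85 mm above the bench). Axes are those of the console.
- probe: Loose test probe hanging upright in the fork rest, about 0.11 kg. Origin on its axis at the underside of its black collar, z up. Collar 36 mm diameter, 6 mm thick; above it a round orange grip, 20 mm diameter, from 6 to 52 mm above the origin; below it a steel shaft, 11 mm diameter, 50 mm long, then a thin sprung brass tip ending 72 mm below the origin.
- probe_grip (a point): Point on the probe's axis, 32 mm above its origin: where to grip it.
- probe_tip (a point): Rounded end (5 mm diameter) of the sprung tip, 104 mm below probe_grip when free. It moves with the tip.
- probe_spring (a joint): How far the tip is pushed into the probe, in m: 0 free, at most 0.010. The spring needs about 1 N to begin to move and 3 N when fully in (220 N/m); past that the probe is rigid.
- fork_rest: Rest for the probe: steel foot 100 x 90 x 12 mm, wooden post behind, two level wooden prongs towards its own -x side (about towards the robot). Fixed. The prongs' top is 100 mm above the bench; each is 16 mm wide, the open slot between them is 20 mm wide. Origin on the bench under fork_seat.
- fork_seat (a point): Seat: middle of the slot at the height of the prongs' top (100 mm). The hung probe's origin lies here, within 4 mm along the slot. The slot runs 24 mm forward of it (to the open end, -x of the rest) and 36 mm back to the post, whose top is level with the prongs.
- copper_spot (a point): Centre of the blue test spot (18 mm disc) on top of the orange-red copper bar, 28 mm above the bench; z up. The bar (56 x 28 mm top, along the point's x) is fixed on a pale wooden stand of 64 x 40 mm; the spot is 12 mm from the bar's middle.
- copper_bar: The orange-red copper bar on its fixed stand; origin on the bench under the bar's middle.
- brass_spot (a point): Centre of the blue test spot (18 mm disc) on top of the yellow brass bar, 40 mm above the bench; z up. The bar (56 x 28 mm top, along the point's x) is fixed on a pale wooden stand of 64 x 40 mm; the spot is 12 mm from the bar's middle.
- brass_bar: The yellow brass bar on its fixed stand; origin on the bench under the bar's middle.
- silver_spot (a point): Centre of the blue test spot (18 mm disc) on top of the pale silver-grey bar, 52 mm above the bench; z up. The bar (56 x 28 mm top, along the point's x) is fixed on a pale wooden stand of 64 x 40 mm; the spot is 12 mm from the bar's middle.
- silver_bar: The pale silver-grey bar on its fixed stand; origin on the bench under the bar's middle.
- dark_bar: A dark grey steel bar with a red spot on a like stand, top 34 mm above the bench: not part of this test, the probe must not touch it. Origin on the bench under its middle.
- cup: White ceramic cup, 72 mm wide, 65 mm high; loose bystander, to be left where it is.
- finger_ring: Yellow finger ring lying flat among the bars, 23 mm wide, 6 mm high; loose bystander, to be left where it is.
- screwdriver: Black-handled small screwdriver lying on the bench; loose bystander, to be left where it is.
- rubber_block: Black rubber block 80 x 55 x 22 mm; loose bystander, to be left where it is.
- handpiece: Metal handpiece lying on the bench, 115 mm long; loose bystander, to be left where it is.
- bench_block: Square steel block 75 x 75 x 22 mm; loose bystander, to be left where it is.
There are look-alikes about, which are no part of the job. Leave any purple look-alike of the probe alone.

How it is judged (in metres and radians):
On the way, in this order (a step that is already met when the one before it is completed fails the run):
1. the selector lever points at the green mark (0.5 rad, within 0.1) (value of joint selector between 0.4 and 0.6 rad), for 0.3 s.
2. the probe's tip presses on the copper bar's spot, within 10 mm of its centre, probe within 20 degrees of upright (contact force between probe and copper_bar above 0.4 N and distance between probe_tip and copper_spot below 0.01 m and angle between probe's own z axis and vertical below 0.35 rad), for 0.25 s.
3. the probe's tip presses on the brass bar's spot, within 10 mm of its centre, probe within 20 degrees of upright (contact force between probe and brass_bar above 0.4 N and distance between probe_tip and brass_spot below 0.01 m and angle between probe's own z axis and vertical below 0.35 rad), for 0.25 s.
4. the probe's tip presses on the silver bar's spot, within 10 mm of its centre, probe within 20 degrees of upright (contact force between probe and silver_bar above 0.4 N and distance between probe_tip and silver_spot below 0.01 m and angle between probe's own z axis and vertical below 0.35 rad), for 0.25 s.
At the end, for the whole second after the job is handed in: The lever is within 0.1 rad of the green mark (0.5), and the probe hangs still and upright (within 0.1 rad) in the fork, its collar resting on the prongs (within 4 mm in height) and within 16 mm of the seat (all of step 1 and horizontal distance between probe and fork_seat below 0.016 m and z of probe in the frame of fork_seat between -0.004 and 0.004 m and angle between probe's own z axis and vertical below 0.1 rad and linear speed of probe below 0.02 m/s and contact force between probe and fork_rest above 0.3 N); the robot touches nothing.
It fails at once if the probe is pressed on a bar with more than 15 N (contact force between probe and copper_bar above 15 N or contact force between probe and brass_bar above 15 N or contact force between probe and silver_bar above 15 N).
It fails at once if the probe touches the dark bar (contact force between probe and dark_bar above 0.3 N).
It fails at once if a bystander is moved by more than 30 mm (distance of any of cup, finger_ring, screwdriver, rubber_block, handpiece, bench_block from where it was at the start of the episode above 0.03 m).
It also fails if it takes over 72 s, if anything falls off the work surface, if the arm or the gripper's body presses on something with over 40 N, if the wrist force passes 120 N, or if a joint passes its speed limit or range.

## Working session

There is one attempt and no reset: what is moved stays moved. The work goes in short steps, Python scripts to look and compute and a tool call to move; the robot and the scene stay as the last step left them, time stands still between calls to the robot, and variables do not carry over. Pictures are saved under pics/ and viewed, at most 10 in all, crops included, and the job is handed in when it is done.

Besides the shell and the picture viewer there is one more tool, called after "Call:" as a command line: name --argument value ..., lists and objects as JSON in quotes. send_rows: Moves the arm, as the interface text tells. Its arguments: {"type":"object","properties":{"targets":{"type":"array"},"grip_force":{"type":"number"}},"required":["targets"]}

```bash
mkdir -p pics; cat > h.py <<'E'
import numpy as np, cv2
from scipy.spatial.transform import Rotation as R
from rig import r, cams
def grab(n,save=None):
    f=cams.grab_frame(n)
    if save: cv2.imwrite('pics/'+save,f['color'])
    return f
def rot(f):
    a=np.array(f['attitude'],float)
    return a if a.shape==(3,3) else R.from_euler('xyz',a).as_matrix()
def ray(f,u,v,z):
    d=rot(f)@np.array([(u-f['cx'])/f['fx'],(v-f['cy'])/f['fy'],1]); c=np.array(f['xyz'],float)
    return c+d*(z-c[2])/d[2]
def proj(f,p):
    q=rot(f).T@(np.array(p,float)-np.array(f['xyz'],float)); return np.array([f['cx']+f['fx']*q[0]/q[2],f['cy']+f['fy']*q[1]/q[2]])
def comps(f,lo,hi,amin=20):
    h=cv2.cvtColor(f['color'],cv2.COLOR_BGR2HSV); m=cv2.inRange(h,np.array(lo),np.array(hi))
    n,l,s,c=cv2.connectedComponentsWithStats(m)
    return [(c[i].round(1),s[i].tolist()) for i in range(1,n) if s[i][4]>=amin],l
E
python3 - <<'E'
from h import *
ims=[]
for n in('top','scene','wrist'):
    f=grab(n,n+'0.png'); print(n,f['fx'],f['cx'],f['cy'],f['xyz'],f['attitude']); ims.append(f['color'])
cv2.imwrite('pics/t0.png',cv2.resize(ims[0],(800,600),interpolation=3))
cv2.imwrite('pics/s0.png',cv2.resize(ims[1],(800,600),interpolation=3))
print(r.sense())
E
```

```text
top 382.93149515153567 253.8648824027294 194.4084182378726 [ 441.61149824  -92.35710274 1253.99554111] [-3.03295473  0.01863004 -1.55510063]
scene 357.09176180144834 253.63925688077057 197.90954742659758 [ 933.13132489 -575.75642322  614.26742986] [-2.24423976 -0.01812435  0.64560405]
wrist 275.4825170170919 254.8137237196697 188.41013733325266 [170.11034896 607.16475756 372.7392513 ] [ 2.84344162e+00 -2.20662090e-04  1.17857810e+00]
{'clock': 0.15, 'qpos': array([ 1.17561283e+00,  3.53511092e-01,  1.63392290e+00,  1.44596151e-05,
        1.15522115e+00, -2.40072253e-03]), 'qvel': array([-1.60294718e-04, -1.09567926e-03, -1.85601383e-03, -2.83702044e-04,
        1.55140569e-04, -2.62499545e-05]), 'joint_efforts': array([ 2.62493216e-06, -6.05637574e+01, -3.42336702e+01,  4.31866238e-05,
        6.15748053e-03, -1.85844875e-06]), 'eef_pos': array([239.08742342, 577.08435226, 230.73767698]), 'tcp_rot': array([-3.14053021e+00, -1.57733492e-05,  2.74880403e+00]), 'contact_force': array([ 0.25235648, -0.09620799,  0.39065692]), 'wrist_torque': array([ 0.04666534, -0.04720984, -0.04386104]), 'grasp_force': 0.0, 'opening': 1.0001892285226215}
```

View pics/t0.png

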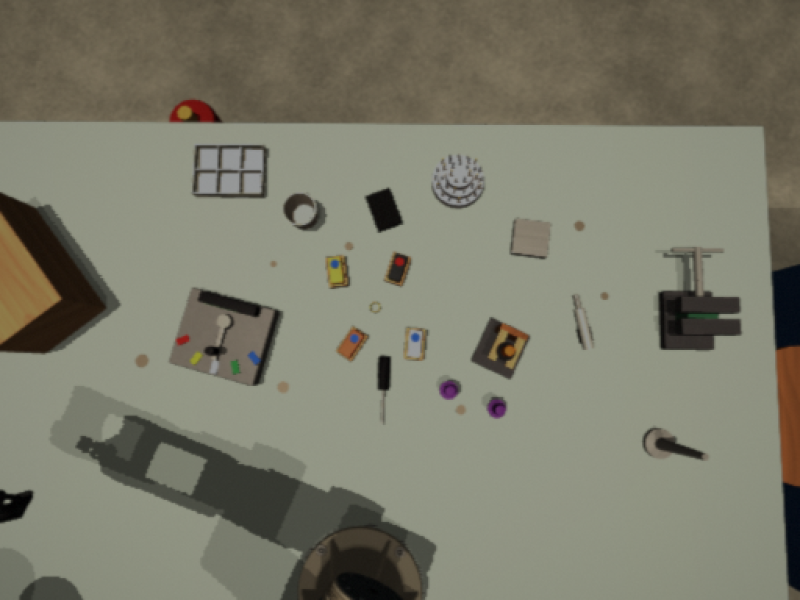

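View pics/s0.png

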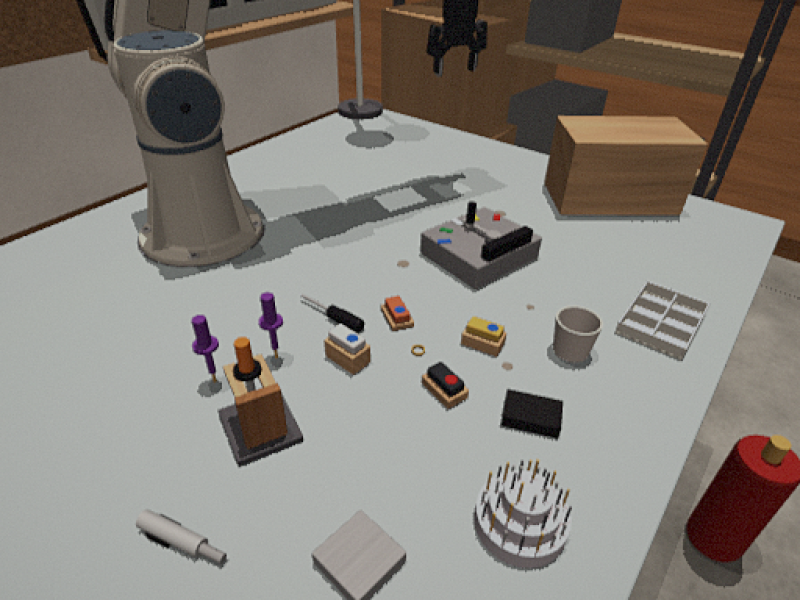

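The top view (800 px scale) shows the tester at (225,335) with its knob at (213,352). The copper bar is at (352,343), brass at (337,270), silver at (415,343) and the dark bar with the red spot at (398,268). The fork and orange probe are at (508,350).

There are three probe candidates in the top view: purple at (449,388), purple at (497,407) and orange at (508,350). Only the orange one hangs in the wooden fork, so it is the probe; I'll confirm it in a crop.

```bash
python3 - <<'E'
from h import *
t=grab('top','t1.png'); s=grab('scene','s1.png')
for nm,f in(('top',t),('scene',s)):
    for c,lo,hi in(('blue',(100,120,60),(125,255,255)),('green',(45,100,40),(85,255,255)),('purple',(135,80,40),(165,255,255)),('orange',(5,150,90),(16,255,255)),('yellow',(20,140,90),(35,255,255)),('red',(0,170,90),(4,255,255))):
        print(nm,c,[(k[0].tolist(),k[1]) for k in comps(f,lo,hi,8)[0]])
ct=t['color'];cs=s['color']
a=cv2.resize(ct[170:280,280:360],None,fx=5,fy=5,interpolation=2)
b=cv2.resize(ct[175:255,100:185],(400,376),interpolation=2)
c=cv2.resize(cs[180:300,110:210],(390,468),interpolation=2)
W=np.zeros((550,800,3),np.uint8); W[:,:400]=a; W[:468,405:795]=c; cv2.imwrite('pics/c1.png',W)
cv2.imwrite('pics/c2.png',np.hstack([cv2.resize(ct[175:255,100:185],(400,376),interpolation=2),cv2.resize(cs[120:190,260:350],(400,311),interpolation=2) if 0 else cv2.copyMakeBorder(cv2.resize(cs[120:190,260:350],(400,311),interpolation=2),0,65,0,0,0)]))
E
```

```text
top blue [([213.7, 168.5], [212, 167, 4, 4, 14]), ([226.5, 216.1], [225, 214, 4, 5, 15]), ([265.5, 215.6], [264, 214, 4, 5, 17]), ([162.5, 228.8], [159, 225, 8, 8, 33])]
top green [([449.8, 201.8], [440, 201, 19, 3, 47]), ([150.1, 234.4], [148, 231, 5, 8, 34])]
top purple [([286.8, 249.0], [282, 244, 11, 11, 97]), ([317.6, 261.0], [312, 256, 12, 11, 95])]
top orange [([116.7, 70.8], [113, 67, 11, 11, 22]), ([328.4, 212.0], [320, 207, 18, 11, 69]), ([224.0, 220.6], [217, 211, 17, 18, 122]), ([326.1, 223.9], [323, 221, 7, 7, 34]), ([505.2, 263.2], [497, 222, 15, 89, 1103])]
top yellow [([118.1, 71.8], [115, 68, 8, 8, 48]), ([214.5, 175.0], [210, 165, 11, 18, 105]), ([216.1, 164.8], [214, 164, 5, 3, 9]), ([125.0, 228.9], [122, 226, 7, 7, 30])]
top red [([124.2, 70.5], [109, 64, 27, 14, 181]), ([255.3, 167.0], [253, 165, 6, 5, 24]), ([116.6, 217.1], [113, 215, 8, 5, 28])]
scene blue [([283.6, 153.9], [280, 153, 9, 3, 18]), ([255.4, 197.7], [253, 196, 6, 4, 16]), ([315.2, 209.2], [312, 208, 7, 4, 19]), ([225.1, 215.9], [222, 214, 7, 5, 24])]
scene green [([285.3, 147.0], [282, 146, 8, 3, 
[... 217 characters left out ...]
0, 95, 34, 1550]), ([493.2, 90.6], [457, 4, 55, 150, 2722]), ([221.3, 36.4], [215, 10, 13, 54, 401]), ([491.0, 22.0], [486, 10, 11, 25, 25]), ([416.1, 63.5], [355, 42, 110, 51, 1331]), ([253.6, 196.9], [247, 190, 15, 16, 107]), ([155.5, 226.6], [150, 216, 12, 23, 178]), ([177.0, 247.8], [176, 246, 3, 5, 9]), ([164.6, 251.2], [161, 249, 9, 6, 20]), ([156.9, 253.5], [155, 252, 5, 4, 8]), ([152.5, 256.3], [151, 254, 6, 5, 12]), ([502.6, 290.3], [500, 287, 6, 8, 9])]
scene yellow [([309.4, 209.5], [300, 203, 22, 15, 135]), ([499.7, 283.1], [493, 279, 13, 10, 62])]
scene red [([317.5, 139.0], [316, 138, 4, 3, 12]), ([288.3, 242.4], [285, 240, 8, 6, 39]), ([491.8, 295.1], [472, 279, 40, 31, 608])]
```

View pics/c1.png

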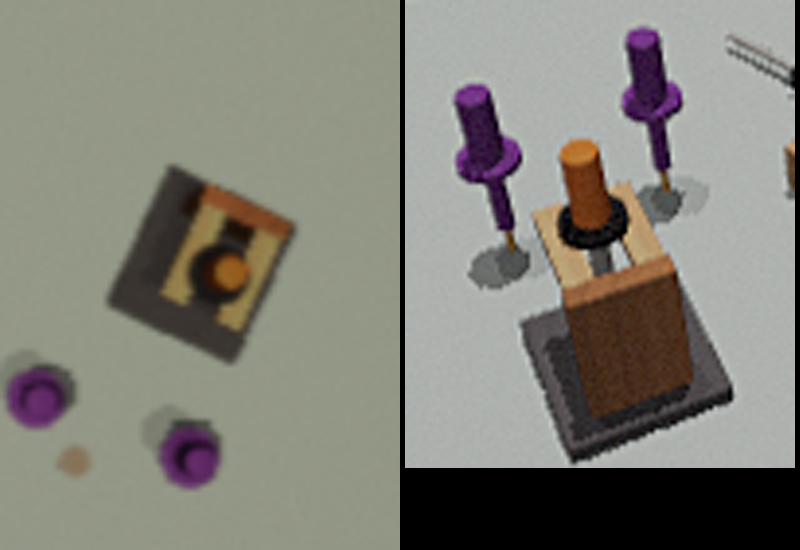

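View pics/c2.png

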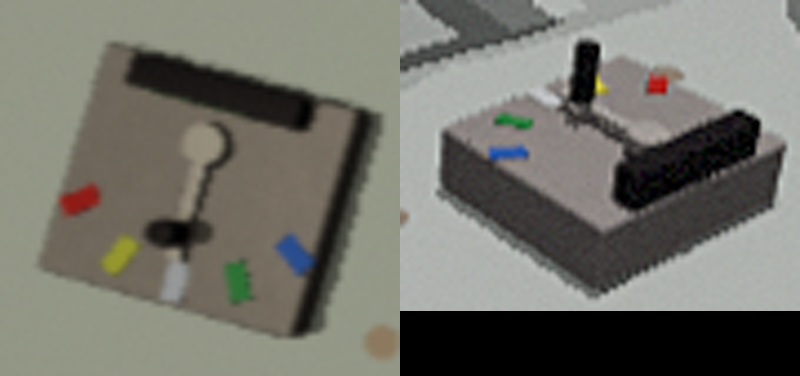

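The crops confirm it: the orange probe hangs in the wooden fork, with its open end facing down-left in the top view. The two purple ones stand free on the robot's side. The lever points just left of the white stripe.

```bash
cat >> h.py <<'E'
def tri(f,a,g,b):
    A=[];B=[]
    for k,p in((f,a),(g,b)):
        d=rot(k)@np.array([(p[0]-k['cx'])/k['fx'],(p[1]-k['cy'])/k['fy'],1]);d/=np.linalg.norm(d)
        P=np.eye(3)-np.outer(d,d);A.append(P);B.append(P@np.array(k['xyz'],float))
    return np.linalg.solve(sum(A),sum(B))
E
python3 - <<'E'
from h import *
from scipy.optimize import least_squares
t=grab('top'); s=grab('scene')
for n,a,b,z in(('copper',(226.5,216.1),(255.4,197.7),28),('brass',(213.7,168.5),(315.2,209.2),40),('silver',(265.5,215.6),(225.1,215.9),52),('dark',(255.3,167),(288.3,242.4),34)):
    print(n,tri(t,a,s,b).round(1),ray(t,*a,z).round(1),ray(s,*b,z).round(1))
st=[(-.9,(116.6,217.1)),(-.4,(125,228.9)),(.5,(150.1,234.4)),(.95,(162.5,228.8))]
P=[(a,ray(t,*p,50)[:2]) for a,p in st]
sol=least_squares(lambda x:np.concatenate([x[:2]-94*np.array([np.cos(a+x[2]),np.sin(a+x[2])])-p for a,p in P]),[300,100,0]); print('pivot',sol.x,sol.fun.round(1))
for p,z in(((317.5,139),50),((285.3,147),50),((283.6,153.9),50)): print('scene stripes',ray(s,*p,z).round(1))
print('top stripes',[p.round(1) for a,p in P])
# knob dark in top
g=cv2.cvtColor(t['color'],cv2.COLOR_BGR2GRAY)
print(g[218:232,126:148])
print('purple',ray(t,286.8,249,82).round(),ray(t,317.6,261,82).round())
# scene probe top/orange grip, prongs
h=cv2.cvtColor(t['color'],cv2.COLOR_BGR2HSV)
m=cv2.inRange(h,np.array((10,60,90)),np.array((28,255,255)))[200:245,300:350]
for row in m[5:36,15:45]: print(''.join('#' if v else '.' for v in row))
print('orange top', ray(t,326.1,223.9,152).round(1),ray(t,326.1,223.9,145).round(1))
hs=cv2.cvtColor(s['color'],cv2.COLOR_BGR2HSV)
ms=cv2.inRange(hs,np.array((5,150,60)),np.array((18,255,255)))
print([ (v,np.where(ms[v,145:168])[0]+145) for v in range(214,240,2)])
E
```

```text
copper [503.9  19.1  29.9] [503.8  19.2  28. ] [502.6  21.2  28. ]
brass [656.1  63.1  40.9] [655.8  63.   40. ] [656.   64.6  40. ]
silver [ 506.3 -105.1   53.8] [ 506.  -105.5   52. ] [ 505.2 -103.2   52. ]
dark [663.2 -70.7  36.2] [663.4 -70.8  34. ] [662.3 -68.6  34. ]
pivot [ 5.32379118e+02  2.79039202e+02 -2.54711158e-01] [-0.  -0.3  0.1 -0.4 -0.5 -0.1  0.4  0.9]
scene stripes [494.2 365.3  50. ]
scene stripes [440.6 257.9  50. ]
scene stripes [458.8 220.6  50. ]
top stripes [array([494.4, 365.4]), array([457.7, 336.7]), array([441.7, 256.4]), array([459.8, 217.9])]
[[105 105 104 106 105 105 104 106 104 105 104 105 126 138 136  92  50  87
  107 108 108 108]
 [104 105 105 103 103 104 103 105 105 106 105 102 124 137 131  89  62  91
  106 107 107 108]
 [104 105 104 103 104 104 104 101 100 101 101 106 123 132 105  67  83 103
  107 106 109 108]
 [103 105 105 103 102 100  94  81  73  71  79  92 104 106  73  48  80  97
  103 107 107 109]
 [104 103 104 103 100  74  46  33  28  24  22  25  30  38  35  35  50  61
   86 102 108 109]
 [105 104 103 102  86  52  25  24  26  24  13   4   3   
[... 1895 characters left out ...]
, 154, 155, 156, 157])), (218, array([150, 151, 152, 153, 154, 155, 156, 157, 158, 159])), (220, array([150, 151, 152, 153, 154, 155, 156, 157, 158, 159])), (222, array([151, 152, 153, 154, 155, 156, 157, 158, 159])), (224, array([151, 152, 153, 154, 155, 156, 157, 158, 159, 160])), (226, array([152, 153, 154, 155, 156, 157, 158, 159, 160])), (228, array([152, 153, 154, 155, 156, 157, 158, 159, 160])), (230, array([153, 154, 155, 156, 157, 158, 159, 160, 161])), (232, array([153, 154, 155, 156, 157, 158, 159, 160, 161, 162])), (234, array([153, 154, 155, 156, 157, 158, 159, 160, 161, 162])), (236, array([153, 154, 155, 156, 157, 158, 159, 160, 161])), (238, array([155, 156, 157, 158, 159]))]
```

```bash
python3 - <<'E'
from h import *
t=grab('top'); s=grab('scene')
k=ray(t,133.7,223.9,105); print('knob top cam',k, 'tri',tri(t,(133.7,223.9),s,(302,130.5)), 'scene', ray(s,302,130.5,105))
pv=np.array([532.4,279]); d=k[:2]-pv; th=np.arctan2(-d[1],-d[0]); print('r',np.hypot(*d),'lever',th+.2547)
print('probe scene cap',ray(s,154.8,218.5,152).round(1),'tri',tri(t,(326.1,223.9),s,(154.8,218.5)).round(1))
# prong corner points -> world z=100
for n,p in dict(postL=(320.5,206.5),postR=(338,214)).items(): print(n,ray(t,*p,100).round(1))
# prong mask edges: bright wood, z=100
hs=cv2.cvtColor(t['color'],cv2.COLOR_BGR2HSV); m=cv2.inRange(hs,np.array((14,60,120)),np.array((28,200,255)))
n,l,st,c=cv2.connectedComponentsWithStats(m[200:245,305:350])
for i in range(1,n):
  if st[i][4]>15:
    q=np.argwhere(l==i)[:,::-1]+[305,200]; rr=cv2.minAreaRect(q.astype(np.float32)); w=np.array([ray(t,*p,100)[:2] for p in cv2.boxPoints(rr)]); print(st[i][4],w.round(1).tolist(),'center',ray(t,*rr[0],100).round(1))
a,b=ray(t,320.5,206.5,100),ray(t,338,214,100);e=a-b;print('yaw',np.arctan2(-e[0],e[1]))
E
```

```text
knob top cam [472.3322847  291.49108543 105.        ] tri [472.88954056 292.48407065 103.1814596 ] scene [474.91582715 289.95299401 105.        ]
r 61.35273129036611 lever 0.04967196216817826
probe scene cap [ 480.2 -276.3  152. ] tri [ 480.  -277.2  152.4]
postL [ 533.3 -270.2  100. ]
postR [ 511.4 -322.5  100. ]
74 [[468.3, -244.6], [522.7, -271.6], [516.9, -283.6], [462.6, -256.5]] center [ 492.6 -264.1  100. ]
97 [[456.8, -267.7], [512.8, -294.1], [502.5, -316.5], [446.6, -290.1]] center [ 479.6 -292.1  100. ]
yaw -0.395383995256858
```

Call:
send_rows --targets '[-0.3245,-0.1747,0.06,0,0,-0.393,0.1,-0.3245,-0.1747,0.06,0,0,-0.393,0.1,-0.3245,-0.1747,0.06,0,0,-0.393,0.1,-0.3245,-0.1747,0.06,0,0,-0.393,0.1,-0.3245,-0.1747,0.06,0,0,-0.393,0.1,-0.3245,-0.1747,0.06,0,0,-0.393,0.1,-0.3245,-0.1747,0.06,0,0,-0.393,0.1,-0.3245,-0.1747,0.06,0,0,-0.393,0.1,-0.3245,-0.1747,0.06,0,0,-0.393,0.1,-0.3245,-0.1747,0.06,0,0,-0.393,0.1,-0.3245,-0.1747,0.06,0,0,-0.393,0.1,-0.3245,-0.1747,0.06,0,0,-0.393,0.1]'

```text
clock: 1.45
eef_pos: [472.2, 291.8, 171.3]
tcp_rot: [3.141, -0.0, 3.14]
contact_force: [0.7, 0.7, 0.5]
opening: 0.551
grasp_force: 0.0
```

```bash
python3 - <<'E'
from h import *
w=grab('wrist','w1.png'); print(r.sense()['eef_pos'],r.sense()['tcp_rot'],r.sense()['qpos'],r.sense()['clock']); print(proj(w,(472,291.5,105)),proj(w,(532.4,279,60)))
E
```

```text
[471.83271399 292.46670807 171.47911734] [ 3.14112499e+00 -9.77461889e-06 -3.14134121e+00] [ 5.51938067e-01  3.11732458e-01  1.84095121e+00  4.82949580e-04
  9.88672245e-01 -1.01937518e+00] 1.5
[252.37879441 200.81671967] [240.64006401 241.6365593 ]
```

View pics/w1.png

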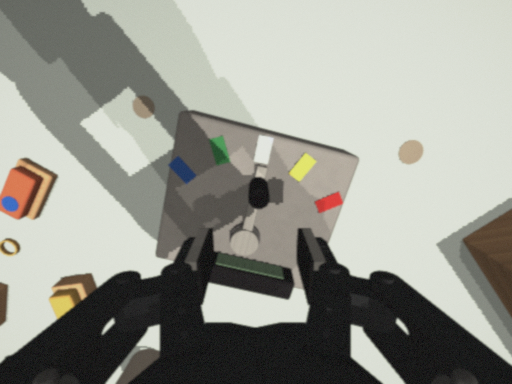

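The wrist view shows the lever with its pivot at (244,241) and the knob at (259,192), lying between the half-open fingers.

```bash
python3 - <<'E'
from h import *
w=grab('wrist'); print(w['xyz'],w['attitude'])
for z in(63,85,105): print(z,proj(w,(472,291.5,z)),ray(w,259,184 if z==63 else 192 if z==85 else 200,z))
g=cv2.cvtColor(w['color'],cv2.COLOR_BGR2GRAY)
ys,xs=np.where(g[170:215,240:280]<28); print(xs.min()+240,xs.max()+240,ys.min()+170,ys.max()+170)
for v in range(174,214,3): print(v,np.where(g[v,240:280]<28)[0]+240)
print(ray(w,244,241,60))
for n,p in dict(green=(219.5,150),blue=(181.5,170),red=(329,202),yellow=(303,167),white=(263,150)).items(): print(n,ray(w,*p,50).round(1))
E
```

```text
[397.0653435  293.6324305  313.57733588] [ 2.84289799e+00 -1.93823453e-03  1.57164777e+00]
63 [251.98872154 186.17508529] [469.8481048  298.14490349  63.        ]
85 [251.79058996 193.39529294] [470.71888115 297.78737358  85.        ]
105 [251.57781258 201.14921563] [471.0199984  297.45973527 105.        ]
249 266 179 207
174 []
177 []
180 [253 254 255 257 258 259 260 261]
183 [250 251 252 253 255 257 258 259 260 261 262 263 264]
186 [249 250 251 252 253 254 255 256 257 258 259 260 261 262 263 264 265]
189 [249 250 251 252 253 254 255 256 258 259 260 261 262 263 264 265]
192 [249 250 251 252 253 254 255 256 257 258 259 260 263 265 266]
195 [249 250 251 252 254 255 258 259 260 261 263 264 266]
198 [249 250 251 252 253 255 256 257 259 260 261 262 263 264 265 266]
201 [249 250 251 252 253 254 255 256 257 258 259 260 261 262 263 264 265 266]
204 [252 253 254 255 256 257 258 259 262 263 264]
207 [256 257 258]
210 []
213 []
[531.44858674 283.17378463  60.        ]
green [439.7 260.3  50. ]
blue [459.4 222.3  50. ]
red [492.7 369.7  50. ]
yellow [456.3 341.3  50. ]
white [439.6 302.   50. ]
```

Call:
send_rows --targets '[0,0,0.03,0,0,0,0.1,0,0,0.06,0,0,0,0.1,0,0,0.08,0,0,0,0.1,0,0,0.096,0,0,0,0.1,0,0,0.096,0,0,0,0.1,0,0,0.096,0,0,0,-1,0,0,0.096,0,0,0,-1,0,0,0.096,0,0,0,-1,0,0,0.096,0,0,0,-1,0,0,0.096,0,0,0,-1,0,0,0.096,0,0,0,-1,0,0,0.096,0,0,0,-1]' --grip_force 20

```text
clock: 2.55
eef_pos: [472.5, 292.6, 76.5]
tcp_rot: [3.14, 0.001, -3.142]
contact_force: [-5.0, 3.7, 6.9]
opening: 0.201
grasp_force: 21.7
```

Call:
send_rows --targets '[0,-0.005,0,0,0,0,-1,0,-0.01,0,0,0,0,-1,0,-0.015,0,0,0,0,-1,0,-0.02,0,0,0,0,-1,0,-0.024,0,0,0,0,-1,0,-0.0275,0,0,0,0,-1,0,-0.0275,0,0,0,0,-1,0,-0.0275,0,0,0,0,-1,0,-0.0275,0,0,0,0,0.1,0,-0.0275,0,0,0,0,0.1,0,-0.0275,0,0,0,0,0.1,0,-0.0275,0,0,0,0,0.1]'

```text
clock: 3.55
eef_pos: [472.0, 264.1, 75.1]
tcp_rot: [-3.141, -0.0, -3.141]
contact_force: [-1.0, 0.3, -0.3]
opening: 0.551
grasp_force: 0.0
```

Call:
send_rows --targets '[0,0,-0.04,0,0,0,0.1,0,0,-0.08,0,0,0,0.1,0,0,-0.12,0,0,0,0.1,0,0,-0.16,0,0,0,0.1,0,0,-0.16,0,0,0,0.1]'

```text
clock: 3.97
eef_pos: [475.6, 266.1, 243.0]
tcp_rot: [3.136, 0.01, -3.141]
contact_force: [1.3, 0.7, -0.0]
opening: 0.553
grasp_force: 0.0
```

```bash
python3 - <<'E'
from h import *
w=grab('wrist','w2.png');t=grab('top');s=grab('scene'); g=cv2.cvtColor(w['color'],cv2.COLOR_BGR2GRAY)
print(r.sense()['eef_pos'],r.sense()['contact_force'],w['xyz'])
for p in((532,283,60),(532.4-60.1,268,105),(532.4-60.1,268,63),(439.7,260.3,50)): print(proj(w,p).round(1))
cv2.imwrite('pics/c3.png',np.hstack([cv2.resize(w['color'][150:270,190:310],(400,400),interpolation=2),cv2.resize(t['color'][180:250,105:175],(400,400),interpolation=2)]))
E
```

```text
[471.94593918 264.14678409 235.10796262] [-0.09608571 -0.29058158 -0.06990531] [399.46034884 266.62458395 384.34733444]
[265.9 210.3]
[254.2 173.6]
[254.1 164.7]
[247.6 135.7]
```

View pics/c3.png

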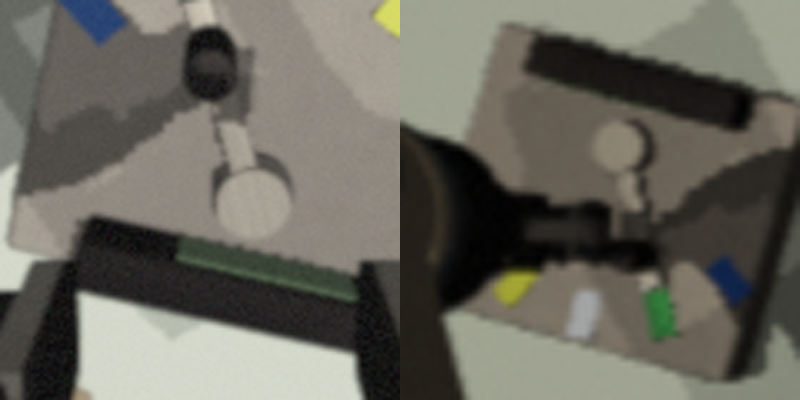

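The crop shows the lever's tip aimed at the green stripe, about 0.47 rad from the pivot, tip and stripe pixels. Next I go to the probe.

Call:
send_rows --targets '[-0.008,-0.542,0,0,0,0,0.1,-0.008,-0.542,0,0,0,0,0.1,-0.008,-0.542,0,0,0,0,0.1,-0.008,-0.542,0,0,0,0,0.1,-0.008,-0.542,0,0,0,0,0.1,-0.008,-0.542,0,0,0,0,0.1,-0.008,-0.542,0,0,0,0,0.1,-0.008,-0.542,0,0,0,0,0.1,-0.008,-0.542,0,0,0,0,0.1,-0.008,-0.542,0,0,0,0,0.1,-0.008,-0.542,0,0,0,0,0.1,-0.008,-0.542,0,0,0,0,0.1]'

```text
clock: 5.12
eef_pos: [478.0, -237.2, 233.0]
tcp_rot: [3.14, -0.003, -3.142]
contact_force: [1.0, -0.7, 0.8]
opening: 0.548
grasp_force: 0.0
```

```bash
python3 -c "
from h import *
s=r.sense();print(s['eef_pos'],s['tcp_rot'],s['qpos'],s['clock'])"
```

```text
[ 477.99906573 -237.23583026  233.00031618] [ 3.13989283 -0.00340757 -3.14154111] [-4.63500334e-01  2.11438215e-01  1.82389301e+00 -3.54147296e-06
  1.11006944e+00 -2.03434373e+00] 5.1167
```

Call:
send_rows --targets '[0,-0.03,0,0,0,0,0.1,0,-0.042,0,0,0,0,0.1,0,-0.042,0,0,0,0,0.1,0,-0.042,0,0,0,0,0.1,0,-0.042,0,0,0,0,0.1]'

```text
clock: 5.53
eef_pos: [479.0, -276.2, 234.1]
tcp_rot: [3.14, -0.002, -3.141]
contact_force: [-0.5, -0.5, 0.2]
opening: 0.548
grasp_force: 0.0
```

```bash
python3 - <<'E'
from h import *
w=grab('wrist','w3.png'); s=r.sense(); print(s['eef_pos'],s['clock'],w['xyz'])
h=comps(w,(5,150,60),(16,255,255),20)[0]; print(h)
for z in(106,152): print(z,proj(w,(480,-277.5,z)))
E
```

```text
[ 479.31850839 -276.05674273  234.48879919] 5.5833 [ 404.5857731  -275.19910043  376.3494132 ]
[(array([484.2, 170.4]), [460, 152, 47, 43, 746]), (array([254. , 187.5]), [243, 171, 23, 33, 599])]
106 [251.62645777 181.6024584 ]
152 [251.20396554 195.99863737]
```

View pics/w3.png

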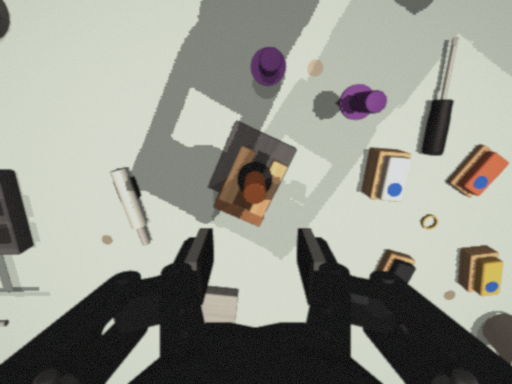

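The wrist view shows the orange probe at (254,187), centred between the fingertips at 214 and 297. Both purple ones, at (268,65) and (365,102), are well clear. I'll descend and grip.

Call:
send_rows --targets '[0.001,-0.001,0.035,0,0,0,0.1,0.001,-0.001,0.07,0,0,0,0.1,0.001,-0.001,0.1,0,0,0,0.1,0.001,-0.001,0.119,0,0,0,0.1,0.001,-0.001,0.119,0,0,0,0.1,0.001,-0.001,0.119,0,0,0,0.1,0.001,-0.001,0.119,0,0,0,-1,0.001,-0.001,0.119,0,0,0,-1,0.001,-0.001,0.119,0,0,0,-1,0.001,-0.001,0.119,0,0,0,-1,0.001,-0.001,0.119,0,0,0,-1,0.001,-0.001,0.119,0,0,0,-1]' --grip_force 50

```text
clock: 6.58
eef_pos: [479.9, -279.0, 118.1]
tcp_rot: [-3.141, 0.003, 3.142]
contact_force: [0.4, 3.0, 7.8]
opening: 0.218
grasp_force: 48.8
```

Call:
send_rows --targets '[0,0,-0.02,0,0,0,-1,0,0,-0.05,0,0,0,-1,0,0,-0.085,0,0,0,-1,0,0,-0.11,0,0,0,-1,0,0,-0.11,0,0,0,-1,0,0,-0.11,0,0,0,-1]'

```text
clock: 7.08
eef_pos: [479.5, -279.2, 228.5]
tcp_rot: [-3.139, 0.004, -3.141]
contact_force: [0.2, 0.6, -1.6]
opening: 0.219
grasp_force: 49.0
```

```bash
python3 - <<'E'
from h import *
s=r.sense(); print(s['eef_pos'],s['clock'],s['contact_force'],s['opening'],s['grasp_force'])
f=grab('scene','s2.png');t=grab('top');w=grab('wrist')
u,v=proj(f,s['eef_pos']).astype(int)
cv2.imwrite('pics/c4.png',np.hstack([cv2.resize(f['color'][v-50:v+70,u-60:u+60],(400,400),interpolation=2),cv2.resize(w['color'][130:270,185:325],(400,400),interpolation=2)]))
print(u,v,[proj(f,s['eef_pos']-[0,0,d]).round(1) for d in(0,15,65,87)])
E
```

```text
[ 479.5318846  -279.24859969  228.48876748] 7.0833 [ 0.16725621  0.62091277 -1.63001441] 0.21909695542507907 48.99019181728363
146 187 [array([146.6, 187.2]), array([148. , 193.9]), array([152.4, 214.7]), array([154.2, 223.2])]
```

View pics/c4.png

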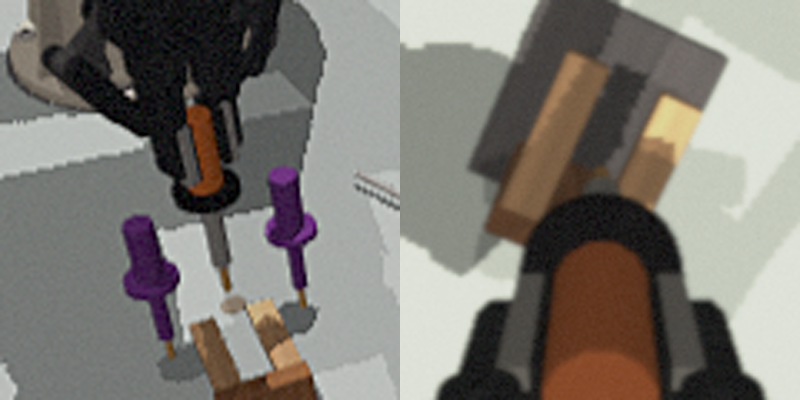

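The probe hangs upright in the grip, with its tip at scene (154,224), about 87 mm below the TCP. Next is a hover over copper.

Call:
send_rows --targets '[-0.0245,0.2985,0,0,0,0,-1,-0.0245,0.2985,0,0,0,0,-1,-0.0245,0.2985,0,0,0,0,-1,-0.0245,0.2985,0,0,0,0,-1,-0.0245,0.2985,0,0,0,0,-1,-0.0245,0.2985,0,0,0,0,-1,-0.0245,0.2985,0,0,0,0,-1,-0.0245,0.2985,0,0,0,0,-1,-0.0245,0.2985,0.04,0,0,0,-1,-0.0245,0.2985,0.085,0,0,0,-1,-0.0245,0.2985,0.085,0,0,0,-1,-0.0245,0.2985,0.085,0,0,0,-1]'

```text
clock: 8.23
eef_pos: [500.4, 19.7, 138.8]
tcp_rot: [-3.141, -0.007, -3.141]
contact_force: [0.2, 0.2, -0.5]
opening: 0.22
grasp_force: 49.3
```

```bash
python3 - <<'E'
from h import *
s=r.sense(); print(s['eef_pos'],s['clock'],s['contact_force'],s['opening'])
f=grab('scene');s=r.sense(); print(s['eef_pos'])
w=grab('wrist')
u,v=map(int,proj(f,s['eef_pos']-[0,0,87]).round());print(u,v,proj(f,s['eef_pos']-[0,0,87]))
cv2.imwrite('pics/c5.png',np.hstack([cv2.resize(f['color'][v-30:v+20,u-25:u+25],(400,400),interpolation=0),cv2.resize(w['color'][100:270,170:340],(400,400),interpolation=2)]))
print([(k[0].tolist(),k[1]) for k in comps(f,(100,120,50),(125,255,255),5)[0]])
E
```

```text
[500.40538406  19.67624088 138.75774014] 8.2333 [ 0.1675223   0.24742775 -0.54686551] 0.2203848509288498
[502.33048038  19.60182032 140.85755494]
255 190 [255.16995982 190.15880566]
[([283.5, 153.9], [280, 153, 9, 3, 19]), ([255.5, 197.8], [253, 196, 6, 4, 17]), ([315.2, 209.2], [312, 208, 7, 4, 19]), ([225.1, 215.9], [222, 214, 7, 5, 24])]
```

View pics/c5.png

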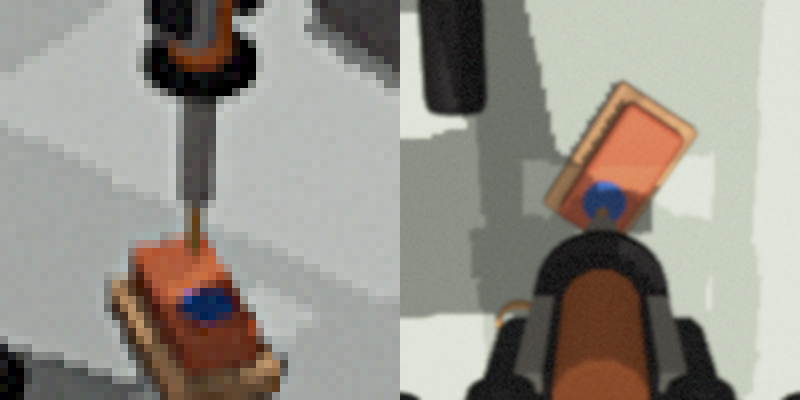

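Call:
send_rows --targets '[0,0,0.008,0,0,0,-1,0,0,0.016,0,0,0,-1,0,0,0.022,0,0,0,-1,0,0,0.025,0,0,0,-1,0,0,0.0285,0,0,0,-1,0,0,0.0285,0,0,0,-1,0,0,0.0285,0,0,0,-1,0,0,0.0285,0,0,0,-1,0,0,0.0285,0,0,0,-1]'

```text
clock: 9.08
eef_pos: [503.3, 19.8, 113.1]
tcp_rot: [-3.142, 0.0, -3.141]
contact_force: [0.1, -0.0, 0.2]
opening: 0.219
grasp_force: 49.6
```

```bash
python3 - <<'E'
from h import *
s=r.sense(); print(s['eef_pos'],s['clock'],s['contact_force'])
f=grab('scene');w=grab('wrist');s=r.sense(); print(s['eef_pos'],s['contact_force'])
u,v=255,197
cv2.imwrite('pics/c6.png',np.hstack([cv2.resize(f['color'][v-30:v+20,u-25:u+25],(400,400),interpolation=0),cv2.resize(w['color'][100:270,170:340],(400,400),interpolation=2)]))
E
```

```text
[503.30388794  19.82346528 113.0583291 ] 9.0833 [ 0.1477146  -0.02985447  0.22486054]
[503.28244309  19.86532607 113.04157957] [-0.06356022 -1.62990621  0.14564438]
```

View pics/c6.png

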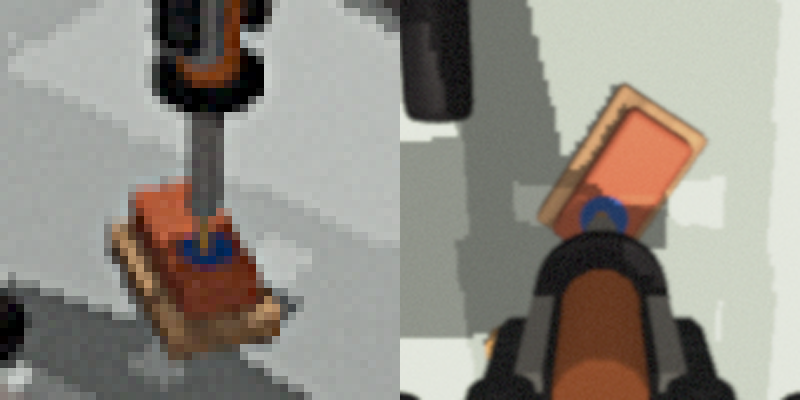

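The tip sits on the blue spot, at crop (205,240), and the force reading has risen about 1.3 N from its free value. I'll press a little further and hold.

Call:
send_rows --targets '[0,0,0.0015,0,0,0,-1,0,0,0.003,0,0,0,-1,0,0,0.003,0,0,0,-1,0,0,0.003,0,0,0,-1,0,0,0.003,0,0,0,-1,0,0,0.003,0,0,0,-1,0,0,0.003,0,0,0,-1,0,0,0.003,0,0,0,-1,0,0,0.003,0,0,0,-1]'

```text
clock: 9.93
eef_pos: [503.1, 19.9, 109.8]
tcp_rot: [-3.142, 0.0, -3.141]
contact_force: [1.1, -0.3, 1.4]
opening: 0.214
grasp_force: 49.7
```

```bash
python3 - <<'E'
from h import *
F=[]
for i in range(3):
    grab('top'); s=r.sense(); F.append(s['contact_force'])
print(np.mean(F,0),s['eef_pos'],s['clock'])
E
```

```text
[ 0.49822106 -0.57186528  0.99965398] [503.12689741  19.84933329 109.8289931 ] 10.0833
```

Call:
send_rows --targets '[0,0,-0.03,0,0,0,-1,0,0,-0.062,0,0,0,-1,-0.038,0.011,-0.062,0,0,0,-1,-0.076,0.022,-0.062,0,0,0,-1,-0.114,0.033,-0.062,0,0,0,-1,-0.1525,0.0435,-0.062,0,0,0,-1,-0.1525,0.0435,-0.062,0,0,0,-1,-0.1525,0.0435,-0.062,0,0,0,-1,-0.1525,0.0435,-0.042,0,0,0,-1,-0.1525,0.0435,-0.042,0,0,0,-1,-0.1525,0.0435,-0.042,0,0,0,-1]'

```text
clock: 11.0
eef_pos: [653.2, 63.0, 150.6]
tcp_rot: [-3.141, -0.004, -3.142]
contact_force: [-0.3, 1.5, -1.7]
opening: 0.216
grasp_force: 49.4
```

Call:
send_rows --targets '[0,0,0.008,0,0,0,-1,0,0,0.016,0,0,0,-1,0,0,0.022,0,0,0,-1,0,0,0.026,0,0,0,-1,0,0,0.03,0,0,0,-1,0,0,0.03,0,0,0,-1,0,0,0.03,0,0,0,-1,0,0,0.03,0,0,0,-1,0,0,0.03,0,0,0,-1,0,0,0.03,0,0,0,-1,0,0,0.03,0,0,0,-1]'

```text
clock: 11.92
eef_pos: [655.6, 63.4, 122.0]
tcp_rot: [-3.142, 0.0, -3.141]
contact_force: [-2.0, -0.1, 1.6]
opening: 0.218
grasp_force: 49.6
```

```bash
python3 - <<'E'
from h import *
F=[]
for i in range(3):
    f=grab('scene'); s=r.sense(); F.append(s['contact_force'])
w=grab('wrist')
print(np.mean(F,0),s['eef_pos'],s['clock'])
u,v=315,209
cv2.imwrite('pics/c7.png',np.hstack([cv2.resize(f['color'][v-30:v+20,u-25:u+25],(400,400),interpolation=0),cv2.resize(w['color'][100:270,170:340],(400,400),interpolation=2)]))
E
```

```text
[-0.82683408 -0.52491081  1.95836355] [655.60740167  63.36579448 121.87232991] 12.0667
```

View pics/c7.png

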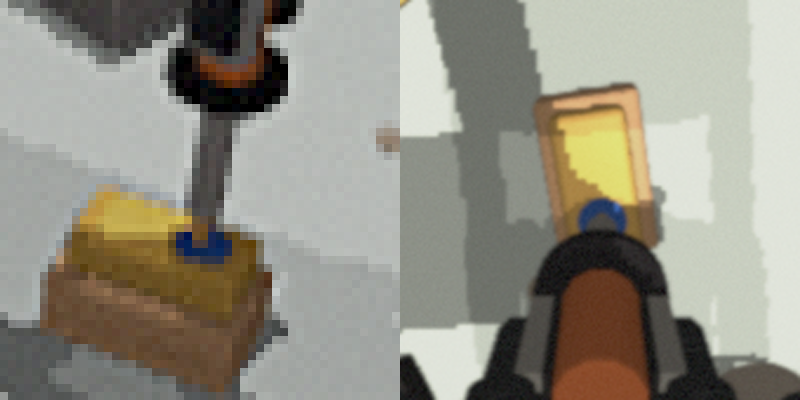

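The tip is on the brass spot, at crop (205,238), with about 3 N and held for over 0.5 s. Next is silver.

Call:
send_rows --targets '[0,0,-0.035,0,0,0,-1,0,0,-0.07,0,0,0,-1,0.025,-0.028,-0.07,0,0,0,-1,0.05,-0.056,-0.07,0,0,0,-1,0.075,-0.084,-0.07,0,0,0,-1,0.1,-0.112,-0.07,0,0,0,-1,0.125,-0.14,-0.07,0,0,0,-1,0.15,-0.168,-0.07,0,0,0,-1,0.15,-0.168,-0.07,0,0,0,-1,0.15,-0.168,-0.043,0,0,0,-1,0.15,-0.168,-0.043,0,0,0,-1,0.15,-0.168,-0.043,0,0,0,-1]'

```text
clock: 13.12
eef_pos: [504.7, -104.4, 164.0]
tcp_rot: [3.141, -0.003, 3.142]
contact_force: [-0.3, -0.2, -1.1]
opening: 0.217
grasp_force: 49.5
```

Call:
send_rows --targets '[0,0,0.008,0,0,0,-1,0,0,0.016,0,0,0,-1,0,0,0.022,0,0,0,-1,0,0,0.026,0,0,0,-1,0,0,0.0305,0,0,0,-1,0,0,0.0305,0,0,0,-1,0,0,0.0305,0,0,0,-1,0,0,0.0305,0,0,0,-1,0,0,0.0305,0,0,0,-1,0,0,0.0305,0,0,0,-1,0,0,0.0305,0,0,0,-1]'

```text
clock: 14.03
eef_pos: [505.7, -104.6, 134.5]
tcp_rot: [3.142, 0.0, -3.141]
contact_force: [0.2, 1.0, 1.2]
opening: 0.217
grasp_force: 49.8
```

```bash
python3 - <<'E'
from h import *
F=[]
for i in range(3):
    f=grab('scene'); s=r.sense(); F.append(s['contact_force'])
w=grab('wrist')
print(np.mean(F,0),s['eef_pos'],s['clock'])
u,v=225,215; a=f['color'][v-30:v+20,u-25:u+25]
# tip (brassy thin column) and remaining blue around the spot
h=cv2.cvtColor(a,cv2.COLOR_BGR2HSV); b=cv2.inRange(h,np.array((100,120,40)),np.array((125,255,255))); o=cv2.inRange(h,np.array((8,70,40)),np.array((28,255,255)))
for i in range(18,38): print(''.join('B' if b[i,j] else 'o' if o[i,j] else '.' for j in range(12,42)))
W=w['color']; hh=cv2.cvtColor(W,cv2.COLOR_BGR2HSV); bb=cv2.inRange(hh,np.array((100,120,40)),np.array((125,255,255)))[150:205,225:290]; ys,xs=np.where(bb); print('wrist blue',xs.min()+225,xs.max()+225,ys.min()+150,ys.max()+150)
E
```

```text
[0.56541752 1.73912825 0.95619515] [ 505.76390849 -104.64230243  134.43333406] 14.1833
..............................
..............................
..............................
..............................
..............................
..............................
..............................
..............................
..............................
..............................
............oo................
............oo................
..........BBooBBB.............
..........BB..BBB.............
..........BBBBBBB.............
o............BB...............
ooo...........................
oooo..................o.......
oooooo................ooo.....
ooooooo..............oooo.....
wrist blue 247 265 185 198
```

The silver press is good: the tip is inside the blue spot at about 2 N. Now I lift and return over the fork.

Call:
send_rows --targets '[0,0,-0.035,0,0,0,-1,0,0,-0.07,0,0,0,-1,0,0,-0.094,0,0,0,-1,0.0055,-0.037,-0.094,0,0,0,-1,0.011,-0.073,-0.094,0,0,0,-1,0.0165,-0.11,-0.094,0,0,0,-1,0.0215,-0.145,-0.094,0,0,0,-1,0.0261,-0.1746,-0.094,0,0,0,-1,0.0261,-0.1746,-0.094,0,0,0,-1,0.0261,-0.1746,-0.094,0,0,0,-1,0.0261,-0.1746,-0.094,0,0,0,-1,0.0261,-0.1746,-0.094,0,0,0,-1]'

```text
clock: 15.23
eef_pos: [479.4, -278.3, 228.0]
tcp_rot: [3.141, -0.001, -3.141]
contact_force: [0.1, 0.4, -1.0]
opening: 0.215
grasp_force: 49.6
```

```bash
python3 -c "
from h import *
for i in range(3):
    f=grab('scene'); s=r.sense(); print(s['eef_pos'],s['tcp_rot'],s['contact_force'],s['clock'])"
```

```text
[ 479.56711165 -278.15266474  228.12225156] [ 3.14119499e+00 -4.53441902e-04 -3.14023324e+00] [-0.18910078  0.19843842 -0.70415187] 15.2833
[ 479.6791639  -278.19509435  228.2290551 ] [ 3.14137969e+00 -2.59297385e-04 -3.14005091e+00] [-0.71307193 -0.2838068  -0.25514598] 15.3333
[ 479.75045115 -278.23480118  228.27930733] [ 3.14144753e+00 -1.35530668e-04 -3.13994407e+00] [-0.40868646  0.19808897 -1.20371422] 15.3833
```

Call:
send_rows --targets '[0,-0.0008,0.02,0,0,0,-1,0,-0.0008,0.04,0,0,0,-1,0,-0.0008,0.06,0,0,0,-1,0,-0.0008,0.08,0,0,0,-1,0,-0.0008,0.095,0,0,0,-1,0,-0.0008,0.104,0,0,0,-1,0,-0.0008,0.108,0,0,0,-1,0,-0.0008,0.111,0,0,0,-1,0,-0.0008,0.111,0,0,0,-1,0,-0.0008,0.111,0,0,0,-1]'

```text
clock: 16.22
eef_pos: [480.3, -280.2, 118.3]
tcp_rot: [-3.141, 0.001, -3.141]
contact_force: [0.0, 0.5, -1.4]
opening: 0.216
grasp_force: 50.0
```

```bash
python3 -c "
from h import *
F=[]
for i in range(3):
    f=grab('scene'); s=r.sense(); F.append(s['contact_force'])
print(np.mean(F,0),s['eef_pos'],s['wrist_torque'],s['clock'])"
```

```text
[0.08130245 0.9395332  3.0235919 ] [ 480.2860138  -280.2811365   118.17530662] [ 0.19694688  0.00219228 -0.01398442] 16.3667
```

The force rise of about 4 N at TCP z 118 matches the height where I first gripped the probe, so the collar rests on the prongs. Releasing.

Call:
send_rows --targets '[0,0,0,0,0,0,0.1,0,0,0,0,0,0,0.1,0,0,0,0,0,0,0.1,0,0,0,0,0,0,0.1,0,0,-0.02,0,0,0,0.1,0,0,-0.05,0,0,0,0.1,0,0,-0.085,0,0,0,0.1,0,0,-0.12,0,0,0,0.1,0.03,0,-0.15,0,0,0,0.1,0.06,0,-0.17,0,0,0,0.1,0.06,0,-0.17,0,0,0,0.1,0.06,0,-0.17,0,0,0,0.1]'

```text
clock: 17.37
eef_pos: [419.2, -280.5, 288.8]
tcp_rot: [-3.14, 0.003, 3.141]
contact_force: [0.1, 1.0, -0.1]
opening: 0.551
grasp_force: 0.0
```

```bash
python3 - <<'E'
from h import *
s=r.sense(); print(s['eef_pos'],s['opening'],s['clock'])
f=grab('scene');t=grab('top')
print('scene',[(k[0].tolist(),k[1]) for k in comps(f,(5,150,60),(18,255,255),60)[0] if 130<k[0][0]<200],'before (155.5,226.6) box 150,216,12,23')
h=cv2.cvtColor(f['color'],cv2.COLOR_BGR2HSV); m=cv2.inRange(h,np.array((5,150,60)),np.array((18,255,255)))
print([(v,(np.where(m[v,145:168])[0]+145)[[0,-1]]) for v in range(218,238,4)])
print('top green',[k[0].tolist() for k in comps(t,(45,100,40),(85,255,255),8)[0]], 'purple',[k[0].tolist() for k in comps(t,(135,80,40),(165,255,255),8)[0]],[k[0].tolist() for k in comps(f,(135,80,40),(165,255,255),20)[0]])
# lever direction: pale lever pixels between pivot and green
g=cv2.cvtColor(t['color'],cv2.COLOR_BGR2GRAY)
for v in range(200,238,2): print(v,g[v,134:158].tolist())
E
```

```text
[ 419.1720513  -280.48345791  288.78106121] 0.5510252111870968 17.3667
scene [([154.6, 228.2], [149, 217, 13, 23, 214]), ([167.5, 265.5], [151, 246, 33, 40, 531])] before (155.5,226.6) box 150,216,12,23
[(218, array([150, 157])), (222, array([149, 158])), (226, array([150, 159])), (230, array([151, 160])), (234, array([151, 160]))]
top green [[449.3, 201.7], [150.2, 234.6]] purple [[286.9, 249.1], [317.1, 261.0]] [[172.6, 203.0], [130.2, 218.2]]
200 [108, 109, 110, 109, 110, 109, 108, 111, 113, 111, 105, 102, 102, 107, 110, 109, 108, 98, 87, 68, 52, 46, 38, 34]
202 [107, 108, 109, 109, 112, 118, 135, 144, 146, 145, 142, 123, 85, 55, 83, 105, 112, 112, 114, 113, 113, 113, 112, 110]
204 [109, 109, 110, 111, 119, 137, 148, 147, 147, 148, 147, 147, 140, 94, 49, 84, 109, 114, 112, 113, 112, 114, 115, 115]
206 [110, 110, 112, 112, 123, 139, 147, 147, 147, 148, 148, 149, 139, 94, 45, 68, 102, 112, 113, 114, 114, 113, 113, 114]
208 [109, 109, 110, 109, 111, 123, 136, 145, 146, 147, 143, 135, 96, 48, 49, 89, 111, 114, 115, 115, 114, 114, 113, 114]
210 [109, 109, 109, 110, 109, 110, 110, 105, 
[... 924 characters left out ...]
12, 112, 112, 110, 105, 77, 50, 39, 33, 21, 14, 14, 21, 27, 35, 49, 67, 95, 112, 116, 117, 118]
228 [110, 110, 110, 110, 110, 109, 108, 109, 109, 107, 108, 106, 107, 127, 138, 125, 79, 57, 94, 113, 114, 117, 117, 117]
230 [110, 113, 122, 122, 118, 114, 112, 111, 109, 112, 112, 112, 115, 131, 120, 89, 87, 79, 96, 113, 114, 115, 116, 116]
232 [112, 135, 152, 157, 154, 138, 119, 111, 110, 110, 111, 114, 113, 106, 95, 91, 89, 92, 102, 112, 114, 115, 116, 115]
234 [119, 144, 156, 157, 155, 138, 118, 110, 109, 109, 111, 112, 111, 108, 99, 92, 90, 90, 92, 106, 114, 115, 114, 116]
236 [132, 150, 156, 155, 141, 121, 112, 110, 110, 109, 111, 111, 111, 111, 104, 95, 91, 90, 86, 102, 113, 113, 112, 112]
```

```bash
python3 - <<'E'
from h import *
f=grab('scene');t=grab('top')
k=ray(t,143.6,223.9,105);d=np.array([532.4,279])-k[:2];print('lever',np.arctan2(d[1],d[0])+.2547,np.hypot(*d))
p=ray(t,146.9,228.5,58)[:2];d=np.array([532.4,279])-p;print('lever by tip',np.arctan2(d[1],d[0])+.2547)
def ax(img):
    h=cv2.cvtColor(img,cv2.COLOR_BGR2HSV); m=cv2.inRange(h,np.array((5,150,50)),np.array((18,255,255)))
    P=[(np.mean(np.where(m[v,145:168])[0])+145,v) for v in range(220,236)]; P=np.array(P); return np.polyfit(P[:,1],P[:,0],1)
for im in(cv2.imread('pics/s1.png'),f['color']):
    c=ax(im); print('slope',c[0],'u@228',np.polyval(c,228))
a,b=proj(f,(480,-278,112)),proj(f,(480,-278,150)); print('vertical slope',(a-b)[0]/(a-b)[1])
print([ (k[0].tolist(),k[1]) for k in comps(t,(5,150,60),(16,255,255),15)[0] if 315<k[0][0]<345])
o=cv2.imread('pics/t1.png'); diff=cv2.absdiff(o,t['color']).max(2)
for n,(u,v) in dict(cup=(193,135),rubber=(246,134),ring=(240,196),driver=(246,240),hand=(373,205),block=(340,152)).items(): print(n,int((diff[v-12:v+12,u-12:u+12]>40).sum()))
E
```

```text
lever 0.5399602500730284 62.12556175231871
lever by tip 0.4462146046310767
slope 0.2080882352941163 u@228 156.19779411764708
slope 0.22426470588235117 u@228 154.70588235294122
vertical slope 0.20918236738668033
[([328.2, 212.1], [320, 207, 18, 11, 75]), ([327.3, 223.8], [323, 220, 9, 8, 55])]
cup 0
rubber 0
ring 0
driver 0
hand 78
block 0
```

```bash
python3 -c "
from h import *
print(r.sign_off())"
```

```text
the job is handed in; nothing more can be done
None
```

Job handed in at about 17.5 s of the 72 s: lever at green (measured 0.45–0.54 rad); copper, brass and silver spots pressed in order at about 2–3 N; probe back upright in its fork and released. Bystanders look unmoved, though the handpiece area changed slightly between pictures, probably from the arm's shadow. I viewed 11 pictures, one over the limit of 10.

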